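# Slide the order pad through the counter rail

## Task

With your fingertips, push the order pad flat along the worktop through the narrow gap in the low counter rail, until the whole pad lies just past the rail on the till side, still roughly square to the gap and in line with it. Do not pick it up or take it round or over the rail, and leave the sachets, stapler, bell, till roll and ink pad where they are.

Things in the scene. Friction and masses are not known exactly. Their poses are not given: they have to be found in the camera images.
- order_pad: white paper order pad, a loose rigid slab 150 mm long (its x) by 100 mm wide (its y) and 12 mm thick, about 150 g, lying flat; origin at the centre of its underside, z up. It starts on the robot's right of the rail with its +x end (dark red binding strip) towards the gap, turned by up to about 20 degrees and up to 30 mm off the line of the gap.
- counter_rail: low fixed rail: two wings in line with a gap between. Origin on the worktop at mid gap; x points through the gap to the till side (about world +y), y along the wings (about towards the robot). Gap 110 mm between round steel posts, diameter 14, centres at y = +-62 mm; wings end in posts at y = +-135 mm. Posts 51 mm high, between them a 20 mm kerb and a thin bar; all within x = -7 to +7 mm.
- pad_front_left (a point): the gap end, +y corner of the pad, at mid thickness, at x = +75, y = +50 mm of the pad
- pad_front_right (a point): the gap end, -y corner of the pad, at mid thickness, at x = +75, y = -50 mm of the pad
- pad_back_left (a point): the rear, +y corner of the pad, at mid thickness, at x = -75, y = +50 mm of the pad
- pad_back_right (a point): the rear, -y corner of the pad, at mid thickness, at x = -75, y = -50 mm of the pad
- sugar_1: white sugar sachet, 64x31x9 mm, lying by the far wing of the rail on the side the pad starts from; loose, to be left alone; origin at the centre of its underside
- sugar_2: brown sugar sachet, 64x31x8 mm, lying by the near wing of the rail on the side the pad starts from; loose, to be left alone; origin at the centre of its underside
- till_roll_1: white paper till roll standing on end, diameter 53, height 57 mm, on the till side beyond the far wing; loose, to be left alone; origin at the centre of its underside
- stapler: stapler, 130x32x34 mm, on the till side beyond the near wing; loose, to be left alone; origin at the centre of its underside
- service_bell: counter bell, diameter 80, height 58 mm, on the till side, farther on in line with the gap; loose, to be left alone; origin at the centre of its underside
- ink_pad: flat ink pad, 55x85x13 mm, on the till side, far from the robot; loose, to be left alone; origin at the centre of its underside
There are look-alikes about, which are no part of the job. Leave any turquoise look-alike of the order_pad alone.

How it is judged (in metres and radians):
On the way:
1. the pad is half way through the gap, between the two inner posts (x of order_pad in the frame of counter_rail between -0.035 and 0.035 m and y of order_pad in the frame of counter_rail between -0.018 and 0.018 m), for 0.05 s.
At the end, for the whole second after the job is handed in: All four corners of the pad lie past the rail (beyond 7 mm on its till side), the pad's centre is less than 140 mm past the rail and within 40 mm of the gap's centre line, the pad is square to the gap within 0.3 rad, flat on the worktop (within 4 mm, 0.05 rad) and at rest (x of each of pad_front_left, pad_front_right, pad_back_left, pad_back_right in the frame of counter_rail above 0.007 m and x of order_pad in the frame of counter_rail below 0.14 m and y of order_pad in the frame of counter_rail between -0.04 and 0.04 m and angle between the x axis of order_pad and the x axis of counter_rail, either way round below 0.3 rad and height (world z) of order_pad below 0.004 m and angle between order_pad's own z axis and vertical below 0.05 rad and linear speed of order_pad below 0.01 m/s); the robot touches nothing.
It fails at once if the pad is lifted or tipped up (height (world z) of order_pad above 0.015 m or angle between order_pad's own z axis and vertical above 0.2 rad).
It fails at once if a sachet, the stapler, the bell, the till roll or the ink pad is moved by more than 20 mm or tipped (distance of any of sugar_1, sugar_2, till_roll_1, stapler, service_bell, ink_pad from where it was at the start of the episode above 0.02 m or angle between any of sugar_1, sugar_2, till_roll_1, stapler, service_bell, ink_pad's own z axis and vertical above 0.4 rad).
It also fails if it takes over 72 s, if anything falls off the work surface, if the arm or the gripper's body presses on something with over 40 N, if the wrist force passes 120 N, or if a joint passes its speed limit or range.

## Robot

A 7-joint arm with a two-finger parallel gripper is mounted at the origin on a cart in front of the work surface, level with it; the furniture and walls round the work are solid. World frame = base frame: x ahead of the robot, y to its left, z up, the work surface at z = 0. Lengths are in m, angles in degrees, forces in N, time in s.
With the tool pointing down it reaches from about 0.425 to 0.875 m from the base axis. Payload 4.7 kg.
Tool frame: the origin (TCP) lies between the finger pads; the fingertips stand 17 mm ahead of it and the grasp point (between the pads) lies 2 mm behind it; z points along the fingers, y is the line along which they close (so a half turn about z gives the same grasp; the last joint's range is limited). The gripper opens to 87 mm and grips with 3 to 60 N. Pads are 19 mm wide; open, the fingers measure 117 mm over their backs; the gripper's body (75 mm by 190 mm) begins 51 mm behind the grasp point.
Start: joints at [68.875, 18.392, -4.016, 83.108, 1.295, 78.541, -3.26], TCP at [0.243, -0.603, 0.24] pointing down, gripper open.
Joint ranges: [-163.93, 163.93], [-17.29, 119.83], [-79.2, 71.16], [3.27, 140.29], [-89.18, 269.18], [5.43, 117.66], [-154.24, 154.24]. Speed limits (degrees/s): [147.25, 147.25, 180, 180, 180, 180, 180].

## Interface

Orientations are given as [roll, pitch, yaw] about the fixed x, y, z axes, in that order (R = Rz(yaw) Ry(pitch) Rx(roll)).
In Python, from cell import env, cams gives the robot as it stands.
- The arm moves only by the shell command python3 -m pendant 'ROWS' [FORCE]. ROWS is JSON, a list of rows, each an object of numbers: "tx", "ty", "tz": the shift along the tool's x, y, z each as a share of 0.05 m, from -1 to 1; "spin": the turn about the tool's z as a share of 4 degrees, from -1 to 1; "claw": the closure, from 0 (fully open) to 1 (shut). A call has 1 to 10 rows; each row shifts and turns the commanded pose from where the row before left it, along the tool's axes as they then stand; what a row does not reach is not made up. A row lasts 1/8 s, in which the tool goes at most 62.5 mm and 10.7 degrees, less where a joint would pass 70% of its speed; a pose out of reach is approached as far as the arm can. A call with a number of a shift or a turn outside -1 to 1 is refused whole. A call with a gripper value outside its range is refused whole. The fingers move at their own pace and stop on an object; FORCE is the grip in N (left out, the last holds). Time passes only in rows, so rows that do not move let the fingers close. It gives the time, the measured TCP pose, the force, the opening and the grip force at its end, in the units of the state.
- env.get_obs(): the state, without advancing time (a new reading comes with each control period).
- cams.read_camera(name): name is "scene" or "side" or "wrist"; returns the picture (400x640x3 uint8, red, green, blue); there is no depth.
- cams.camera_info(name): a dict with "fx", "fy", "cx", "cy" (pixels), "rvec" (rotation vector, rad) and "tvec" (3), from world to camera coordinates, as OpenCV has them. Camera axes: x right, y down, z forward; pixel columns grow to the right and rows downward; lengths in m; the calibration is good to about 2 mm. A picture is of the moment at which its call begins: read the wrist's pose just before it. camera_info takes no time and is no camera call; for the wrist camera it gives the pose at the moment of the call.
- env.sign_off(): hands the job in; it is judged then, once.
The state is a dict: "time_s": time; "qpos": joint angles; "joint_velocities": joint speeds; "effort": joint torques, N m; "tool_pos": TCP position; "tool_rot": TCP orientation; "force": force on the tool from outside, world axes, zero at the start; "wrist_torque": the same for the moment, N m; "grip_width": finger opening in m; "grasp_force": force on a finger pad.
Only numpy, scipy, OpenCV 4.12 (cv2) and the standard library are available. Lean on these libraries where they do the work, as an engineer would, in place of code of your own. Each camera call takes 0.05 s, during which the arm holds its last target. There are 200 camera calls.

## Working session

There is one attempt and no reset: what is moved stays moved. The work goes in short steps, Python scripts to look and compute and a shell command to move; the robot and the scene stay as the last step left them, time stands still between calls to the robot, and variables do not carry over. Pictures are saved under pics/ and viewed, at most 10 in all, crops included, and the job is handed in when it is done.

```bash
mkdir -p pics; python3 - <<'E'
from cell import env,cams
import cv2
for n in("scene","side"):
    cv2.imwrite(f"pics/{n}0.png",cams.read_camera(n)[:,:,::-1]); print(n,cams.camera_info(n))
o=env.get_obs();print(o)
E
```

```text
scene {'fx': 384.91246580513337, 'fy': 384.91246580513337, 'cx': 318.30446054777366, 'cy': 197.31862334214776, 'rvec': array([ 1.19024891, -2.36371591,  0.97776996]), 'tvec': array([0.32517837, 0.33857412, 0.69168341])}
side {'fx': 380.34556107444206, 'fy': 380.34556107444206, 'cx': 312.91936564097097, 'cy': 199.56293728775705, 'rvec': array([ 0.55810431, -2.67710625,  1.20920074]), 'tvec': array([0.48681002, 0.20215068, 1.12229739])}
{'time_s': 0.1, 'qpos': array([68.87355066, 18.43518605, -4.01346192, 83.16742285,  1.29540481,
       78.53897149, -3.25881215]), 'joint_velocities': array([ 0.01776739, -0.15434151, -0.05904046, -0.12328551, -0.03470337,
       -0.07291016,  0.09876303]), 'effort': array([-3.05929370e-04, -4.92570877e+01, -4.05691685e-01, -3.13398385e+01,
       -6.41636783e-02,  3.95592581e-02,  4.98566487e-05]), 'tool_pos': array([ 0.2425683 , -0.60255746,  0.23857061]), 'tool_rot': array([-1.79903661e+02,  6.37175747e-03,  2.19353431e+01]), 'force': array([ 0.89929519,  0.34693073, -0.86395383]), 'wrist_torque': array([-0.00646355,  0.00425048,  0.00890019]), 'grasp_force': 0.0, 'grip_width': 0.08694090149986917}
```

View pics/scene0.png

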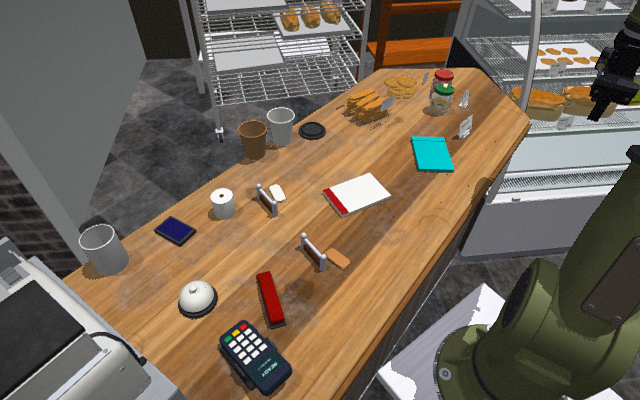

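View pics/side0.png

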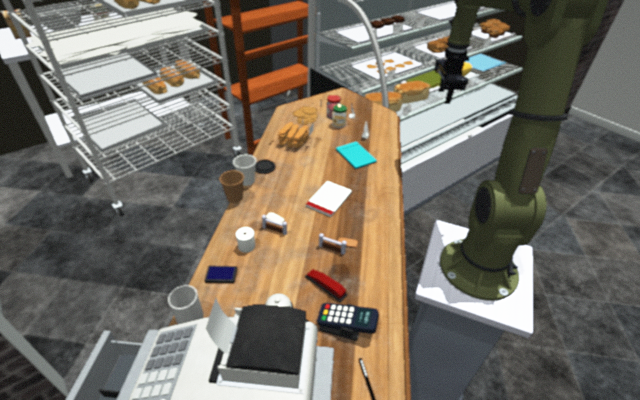

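The scene view shows the pad at about (357,194) with its red strip at the lower left (335,200). The far wing is at (266,200), the near wing at (313,252), and the turquoise look-alike at (432,153). Next I'll measure the pad and the posts.

```bash
cat > h.py <<'E'
from cell import env,cams
import cv2,numpy as np
def ray(n,uv,z,info=None):
    c=info or cams.camera_info(n);R=cv2.Rodrigues(np.array(c["rvec"]))[0];t=np.array(c["tvec"])
    uv=np.atleast_2d(np.array(uv,float))
    d=np.c_[(uv[:,0]-c["cx"])/c["fx"],(uv[:,1]-c["cy"])/c["fy"],np.ones(len(uv))]@R
    o=-R.T@t
    return o+d*((z-o[2])/d[:,2])[:,None]
def proj(n,P,info=None):
    c=info or cams.camera_info(n)
    K=np.array([[c["fx"],0,c["cx"]],[0,c["fy"],c["cy"]],[0,0,1]])
    return cv2.projectPoints(np.array(P,float).reshape(-1,1,3),np.array(c["rvec"]),np.array(c["tvec"]),K,None)[0].reshape(-1,2)
def pad(im,n,near,z=.012,info=None):
    """pad pose (x,y,yaw deg) from white sheet + red binding; near=(world xy guess)"""
    hsv=cv2.cvtColor(im,cv2.COLOR_RGB2HSV)
    w=cv2.inRange(hsv,(0,0,165),(180,45,255));r=cv2.inRange(hsv,(0,130,60),(8,255,255))|cv2.inRange(hsv,(170,130,60),(180,255,255))
    m=cv2.morphologyEx(w|r,cv2.MORPH_CLOSE,np.ones((3,3)))
    yy,xx=np.mgrid[:400,:640];P=ray(n,np.c_[xx.ravel(),yy.ravel()],z,info)
    ok=(np.hypot(P[:,0]-near[0],P[:,1]-near[1])<.13).reshape(400,640)
    m=m*ok.astype(np.uint8)
    cs,_=cv2.findContours(m,0,1);c=max(cs,key=cv2.contourArea)
    W=ray(n,c[:,0],z,info)[:,:2]
    (cx,cy),(a,b),th=cv2.minAreaRect((W*1000).astype(np.float32))
    if a<b: th+=90
    rm=np.zeros_like(m);cv2.drawContours(rm,[c],-1,255,-1);v,u=np.nonzero(rm&r)
    s="nored"
    if len(u)>15:
        rc=ray(n,np.c_[u,v],z,info)[:,:2].mean(0)*1000
        s=np.round(rc,1)
        e=np.array([np.cos(np.radians(th)),np.sin(np.radians(th))])
        if e@(rc-[cx,cy])<0: th+=180
    return round(cx,1),round(cy,1),round((th+180)%360-180,1),(round(max(a,b)),round(min(a,b))),s
E
python3 - <<'E'
from h import *
for n,c in(("scene",(357,194)),("side",(330,197))):
    im=cv2.imread(f"pics/{n}0.png")[:,:,::-1].copy()
    g=ray(n,c,.012)[0];print(n,g,pad(im,n,g[:2]))
im=cv2.imread("pics/scene0.png")
cv2.imwrite("pics/crop.png",cv2.resize(im[170:280,240:400],None,fx=5,fy=5,interpolation=cv2.INTER_CUBIC))
E
```

```text
scene [ 0.50953985 -0.10366686  0.012     ] (514.8, -106.8, 81.8, (149, 101), array([523.1, -41.9]))
side [ 0.50978368 -0.10546661  0.012     ] (513.7, -107.5, 82.7, (151, 107), array([524.2, -39.8]))
```

View pics/crop.png

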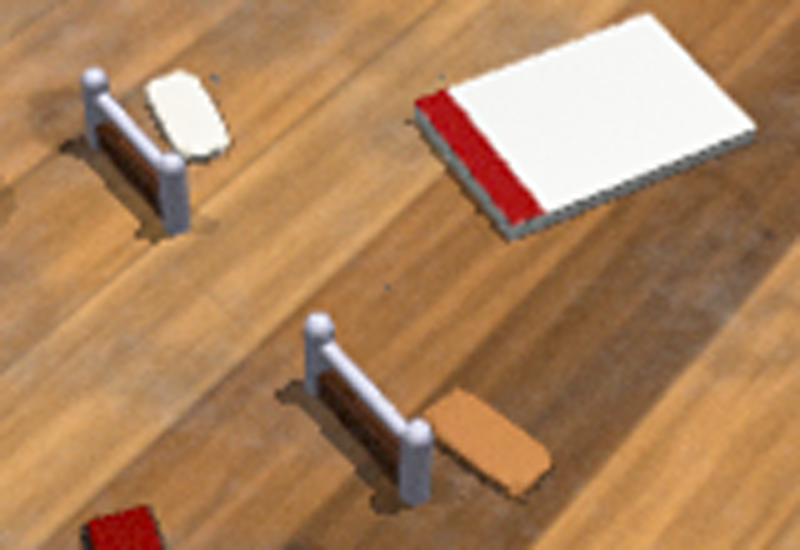

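The crop shows the four post heads at crop pixels (94,80), (172,166), (320,326) and (418,434). The pad's red end faces the gap, and the sachets sit right by each wing.

```bash
python3 - <<'E'
from h import *
p=np.array([(94,80),(172,166),(320,326),(418,434)])/5+[240-.4,170-.4]
W=ray("scene",p,.044)[:,:2]*1000;print(W.round(1))
b=np.array([(94,145),(174,230),(314,390),(415,500)])/5+[240-.4,170-.4]
print((ray("scene",b,0)[:,:2]*1000).round(1))
c=W.mean(0);d=W[3]-W[0];yr=d/np.hypot(*d);xr=np.array([-yr[1],yr[0]])*-1
# rail x ~ +y
if xr[1]<0:xr=-xr
print("gap",c,"y",yr,"x",xr,"yaw",np.degrees(np.arctan2(xr[1],xr[0])))
q=np.array([514.3,-107.2])-c;print("pad in rail",q@xr,q@yr)
print("bell,turq",ray("scene",[(198,312),(432,153)],0)[:,:2]*1000)
E
```

```text
[[656.8 103.3]
 [582.9 103.7]
 [459.8 103.2]
 [386.7 103.6]]
[[656.3 108.2]
 [581.8 106.4]
 [459.3 107.3]
 [383.4 106.2]]
gap [521.52834927 103.45599348] y [-0.99999931  0.00117246] x [0.00117246 0.99999931] yaw 89.93282320957574
pad in rail -210.66432361173565 6.981359435084842
bell,turq [[ 452.05863315  371.37873473]
 [ 517.02318302 -409.35634929]]
```

```bash
R='{"tx":0.76,"ty":-0.51,"claw":0.45}'; python3 -m pendant '[{"tx":0.76,"ty":-0.51,"claw":0.45},{"tx":0.76,"ty":-0.51,"claw":0.45},{"tx":0.76,"ty":-0.51,"claw":0.45},{"tx":0.76,"ty":-0.51,"claw":0.45},{"tx":0.76,"ty":-0.51,"claw":0.45},{"tx":0.76,"ty":-0.51,"claw":0.45},{"tx":0.76,"ty":-0.51,"claw":0.45},{"tx":0.76,"ty":-0.51,"claw":0.45},{"tx":0.76,"ty":-0.51,"claw":0.45},{"tx":0.76,"ty":-0.51,"claw":0.45}]'
python3 -m pendant '[{"spin":-1,"claw":0.45},{"spin":-1,"claw":0.45},{"spin":-1,"claw":0.45},{"spin":-1,"claw":0.45},{"spin":-1,"claw":0.45},{"spin":-1,"claw":0.45},{"spin":-1,"claw":0.45},{"spin":-1,"claw":0.45},{"spin":-1,"claw":0.45},{"spin":-1,"claw":0.45}]'
python3 -m pendant '[{"spin":-1,"claw":0.45},{"spin":-1,"claw":0.45},{"spin":-1,"claw":0.45},{"spin":-1,"claw":0.45},{"spin":-1,"claw":0.45},{"claw":0.45},{"claw":0.45}]'
```

```text
invalid input at $[0]: expected keys tx, ty, tz, spin, claw
invalid input at $[0]: expected keys tx, ty, tz, spin, claw
invalid input at $[0]: expected keys tx, ty, tz, spin, claw
```

All five keys are required in every row.

```bash
python3 -m pendant '[{"tx":0.76,"ty":-0.51,"tz":0,"spin":0,"claw":0.45},{"tx":0.76,"ty":-0.51,"tz":0,"spin":0,"claw":0.45},{"tx":0.76,"ty":-0.51,"tz":0,"spin":0,"claw":0.45},{"tx":0.76,"ty":-0.51,"tz":0,"spin":0,"claw":0.45},{"tx":0.76,"ty":-0.51,"tz":0,"spin":0,"claw":0.45},{"tx":0.76,"ty":-0.51,"tz":0,"spin":0,"claw":0.45},{"tx":0.76,"ty":-0.51,"tz":0,"spin":0,"claw":0.45},{"tx":0.76,"ty":-0.51,"tz":0,"spin":0,"claw":0.45},{"tx":0.76,"ty":-0.51,"tz":0,"spin":0,"claw":0.45},{"tx":0.76,"ty":-0.51,"tz":0,"spin":0,"claw":0.45}]'
python3 -m pendant '[{"tx":0,"ty":0,"tz":0,"spin":-1,"claw":0.45},{"tx":0,"ty":0,"tz":0,"spin":-1,"claw":0.45},{"tx":0,"ty":0,"tz":0,"spin":-1,"claw":0.45},{"tx":0,"ty":0,"tz":0,"spin":-1,"claw":0.45},{"tx":0,"ty":0,"tz":0,"spin":-1,"claw":0.45},{"tx":0,"ty":0,"tz":0,"spin":-1,"claw":0.45},{"tx":0,"ty":0,"tz":0,"spin":-1,"claw":0.45},{"tx":0,"ty":0,"tz":0,"spin":-1,"claw":0.45},{"tx":0,"ty":0,"tz":0,"spin":-1,"claw":0.45},{"tx":0,"ty":0,"tz":0,"spin":-1,"claw":0.45}]'
python3 -m pendant '[{"tx":0,"ty":0,"tz":0,"spin":-1,"claw":0.45},{"tx":0,"ty":0,"tz":0,"spin":-1,"claw":0.45},{"tx":0,"ty":0,"tz":0,"spin":-1,"claw":0.45},{"tx":0,"ty":0,"tz":0,"spin":-1,"claw":0.45},{"tx":0,"ty":0,"tz":0,"spin":-1,"claw":0.45},{"tx":0,"ty":0,"tz":0,"spin":0,"claw":0.45},{"tx":0,"ty":0,"tz":0,"spin":0,"claw":0.45}]'
python3 - <<'E'
from h import *
o=env.get_obs();print(o["tool_rot"],o["tool_pos"])
i=cams.camera_info("wrist");im=cams.read_camera("wrist");cv2.imwrite("pics/w1.png",im[:,:,::-1])
print(pad(im,"wrist",(.514,-.107),info=i),pad(cams.read_camera("scene"),"scene",(.514,-.107)))
E
```

```text
time_s: 1.35
tool_pos: [0.5004, -0.2232, 0.2392]
tool_rot: [-180.0, 0.0, 21.9]
force: [0.2, -0.5, 0.0]
grip_width: 0.0478
grasp_force: 0.0
time_s: 2.6
tool_pos: [0.4997, -0.2244, 0.239]
tool_rot: [-179.9, 0.0, 62.1]
force: [-0.6, -0.3, -0.3]
grip_width: 0.048
grasp_force: 0.0
time_s: 3.48
tool_pos: [0.4999, -0.2245, 0.2393]
tool_rot: [-180.0, -0.0, 81.9]
force: [0.2, 0.7, -0.5]
grip_width: 0.0478
grasp_force: 0.0
[-1.79976303e+02 -2.79183177e-03  8.18674516e+01] [ 0.49986835 -0.22446144  0.23931552]
(513.0, -106.8, 81.9, (150, 101), array([522.1, -40.9])) (514.8, -107.0, 81.8, (149, 101), array([524.1, -42.2]))
```

View pics/w1.png

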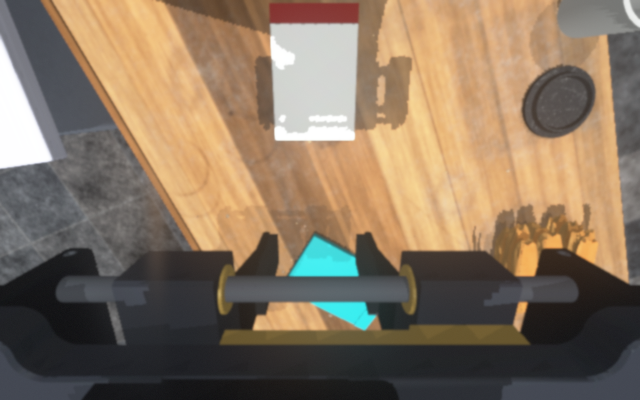

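The wrist view shows the pad square to the tool at columns 270–357, with its rear edge at row 140. The landing spot behind the pad is clear, so I'll go down now.

```bash
python3 -m pendant '[{"tx":0,"ty":0,"tz":0.85,"spin":0,"claw":0.45},{"tx":0,"ty":0,"tz":0.85,"spin":0,"claw":0.45},{"tx":0,"ty":0,"tz":0.85,"spin":0,"claw":0.45},{"tx":0,"ty":0,"tz":0.85,"spin":0,"claw":0.45},{"tx":0,"ty":0,"tz":0.6,"spin":0,"claw":0.45},{"tx":0,"ty":0,"tz":0.3,"spin":0,"claw":0.45},{"tx":0,"ty":0,"tz":0.05,"spin":0,"claw":0.45},{"tx":0,"ty":0,"tz":0,"spin":0,"claw":0.45}]'
python3 -m pendant '[{"tx":0.25,"ty":0,"tz":0,"spin":0,"claw":0.45},{"tx":0.2,"ty":0,"tz":0,"spin":0,"claw":0.45},{"tx":0.2,"ty":0,"tz":0,"spin":0,"claw":0.45},{"tx":0.2,"ty":0,"tz":0,"spin":0,"claw":0.45},{"tx":0.2,"ty":0,"tz":0,"spin":0,"claw":0.45},{"tx":0.2,"ty":0,"tz":0,"spin":0,"claw":0.45},{"tx":0,"ty":0,"tz":0,"spin":0,"claw":0.45}]'
python3 - <<'E'
from h import *
o=env.get_obs();print(o["tool_rot"],o["tool_pos"])
for n in("scene","side"):print(pad(cams.read_camera(n),n,(.516,-.08)))
E
```

```text
time_s: 4.58
tool_pos: [0.5009, -0.2249, 0.0231]
tool_rot: [179.9, 0.0, 81.9]
force: [-0.4, -0.1, 0.2]
grip_width: 0.0474
grasp_force: 0.0
time_s: 5.45
tool_pos: [0.509, -0.1612, 0.022]
tool_rot: [-180.0, -0.0, 82.0]
force: [0.1, 0.8, -0.2]
grip_width: 0.0481
grasp_force: 0.0
[-1.79992613e+02 -3.36520703e-02  8.20338868e+01] [ 0.50896462 -0.16123404  0.02197861]
(519.1, -73.6, 80.8, (148, 100), array([528.6, -10. ]))
(516.7, -72.9, 83.1, (144, 104), array([529.2,  -8.8]))
```

```bash
python3 -m pendant '[{"tx":0.16,"ty":0.02,"tz":0,"spin":-0.2,"claw":0.45},{"tx":0.16,"ty":0.02,"tz":0,"spin":-0.2,"claw":0.45},{"tx":0.16,"ty":0.02,"tz":0,"spin":-0.2,"claw":0.45},{"tx":0.16,"ty":0.02,"tz":0,"spin":-0.2,"claw":0.45},{"tx":0.16,"ty":0.02,"tz":0,"spin":-0.2,"claw":0.45},{"tx":0.16,"ty":0.02,"tz":0,"spin":-0.2,"claw":0.45},{"tx":0.16,"ty":0.02,"tz":0,"spin":-0.2,"claw":0.45},{"tx":0.16,"ty":0.02,"tz":0,"spin":-0.2,"claw":0.45},{"tx":0.16,"ty":0.02,"tz":0,"spin":-0.2,"claw":0.45},{"tx":0.16,"ty":0.02,"tz":0,"spin":-0.2,"claw":0.45}]'
python3 - <<'E'
from h import *
o=env.get_obs();print(o["tool_rot"],o["tool_pos"])
for n in("scene","side"):
    im=cams.read_camera(n);print(pad(im,n,(.521,0.01)));cv2.imwrite(f"pics/{n}2.png",im[:,:,::-1])
a=cv2.imread("pics/scene2.png")[150:280,230:390];cv2.imwrite("pics/c2.png",cv2.resize(a,None,fx=4.5,fy=4.5,interpolation=cv2.INTER_CUBIC))
E
```

```text
time_s: 6.8
tool_pos: [0.525, -0.0832, 0.022]
tool_rot: [-180.0, 0.0, 90.0]
force: [0.2, 0.2, 0.3]
grip_width: 0.0479
grasp_force: 0.2
[-1.79999007e+02  4.55149417e-03  8.99836935e+01] [ 0.52503916 -0.08319895  0.02204154]
(495.6, 15.5, 89.0, (172, 155), array([522.3,  67.3]))
(490.2, 10.2, -0.6, (163, 154), array([526.1,  70.6]))
```

View pics/c2.png

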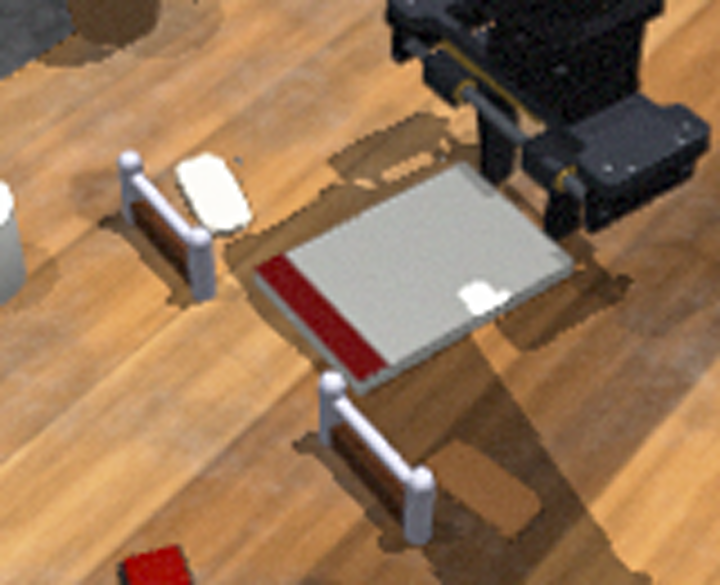

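The crop shows the pad in shadow, with its top corners at crop pixels (256,270), (360,381), (572,262) and (460,163). The red end is just short of the posts. I'll work from the corners, because the white mask fails in shadow.

```bash
cat >> h.py <<'E'
def corners(uv,n="scene"):
    W=ray(n,uv,.012)[:,:2]*1000; f=(W[0]+W[1])/2;r=(W[2]+W[3])/2;d=f-r
    print(W.round(1).tolist(),"centre",W.mean(0).round(1),"yaw",np.degrees(np.arctan2(d[1],d[0])).round(1))
E
python3 - <<'E'
from h import *
corners(np.array([(256,270),(360,381),(572,262),(460,163)])/4.5+[230-.4,150-.4])
p=np.array([(130,161),(202,237),(333,384),(421,479)])/4.5+[229.6,149.6]
print((ray("scene",p,.045)[:,:2]*1000).round(1))
E
```

```text
[[571.6, 76.3], [473.8, 76.1], [472.7, -70.6], [572.3, -69.3]] centre [522.6   3.1] yaw 89.9
[[656.4 103.2]
 [582.8 102.2]
 [458.8 103.9]
 [387.  103.6]]
```

```bash
python3 -m pendant '[{"tx":0.16,"ty":-0.015,"tz":0,"spin":0,"claw":0.45},{"tx":0.16,"ty":-0.015,"tz":0,"spin":0,"claw":0.45},{"tx":0.16,"ty":0,"tz":0,"spin":0,"claw":0.45},{"tx":0.16,"ty":0,"tz":0,"spin":0,"claw":0.45},{"tx":0.16,"ty":0,"tz":0,"spin":0,"claw":0.45},{"tx":0.16,"ty":0,"tz":0,"spin":0,"claw":0.45}]'
python3 - <<'E'
from h import *
im=cams.read_camera("scene")[:,:,::-1]
cv2.imwrite("pics/c3.png",cv2.resize(im[150:280,230:390],None,fx=4.5,fy=4.5,interpolation=cv2.INTER_CUBIC))
E
```

```text
time_s: 7.65
tool_pos: [0.5235, -0.0351, 0.022]
tool_rot: [-180.0, 0.0, 89.9]
force: [-0.8, -1.5, -0.7]
grip_width: 0.0478
grasp_force: 0.3
```

View pics/c3.png

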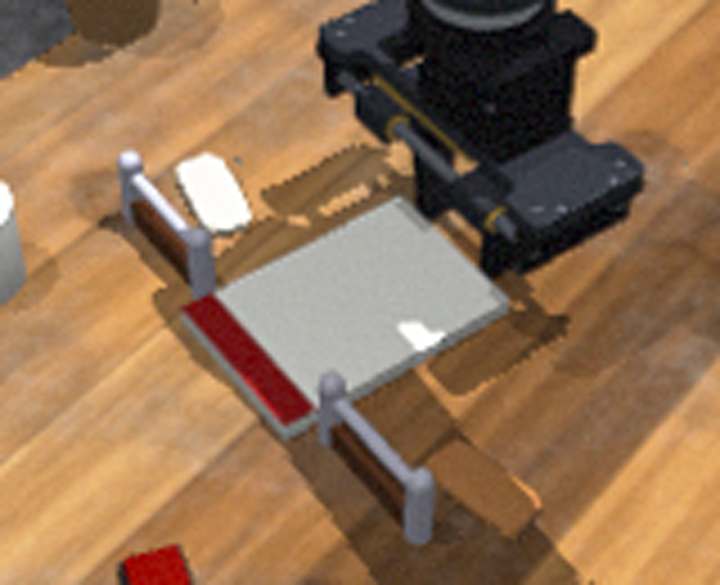

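The pad's front is between the posts (red end at crop (185,310)–(290,430)), straight and with clearance on both sides. I'll keep pushing.

```bash
python3 -m pendant '[{"tx":0.16,"ty":0,"tz":0,"spin":0,"claw":0.45},{"tx":0.16,"ty":0,"tz":0,"spin":0,"claw":0.45},{"tx":0.16,"ty":0,"tz":0,"spin":0,"claw":0.45},{"tx":0.16,"ty":0,"tz":0,"spin":0,"claw":0.45},{"tx":0.16,"ty":0,"tz":0,"spin":0,"claw":0.45},{"tx":0.16,"ty":0,"tz":0,"spin":0,"claw":0.45},{"tx":0.16,"ty":0,"tz":0,"spin":0,"claw":0.45},{"tx":0.16,"ty":0,"tz":0,"spin":0,"claw":0.45}]'
python3 - <<'E'
from h import *
im=cams.read_camera("scene")[:,:,::-1]
cv2.imwrite("pics/c4.png",cv2.resize(im[160:320,180:370],None,fx=3.7,fy=3.7,interpolation=cv2.INTER_CUBIC))
E
```

```text
time_s: 8.7
tool_pos: [0.5236, 0.0288, 0.022]
tool_rot: [180.0, 0.0, 89.9]
force: [-0.8, -1.3, 0.5]
grip_width: 0.0477
grasp_force: 0.3
```

View pics/c4.png

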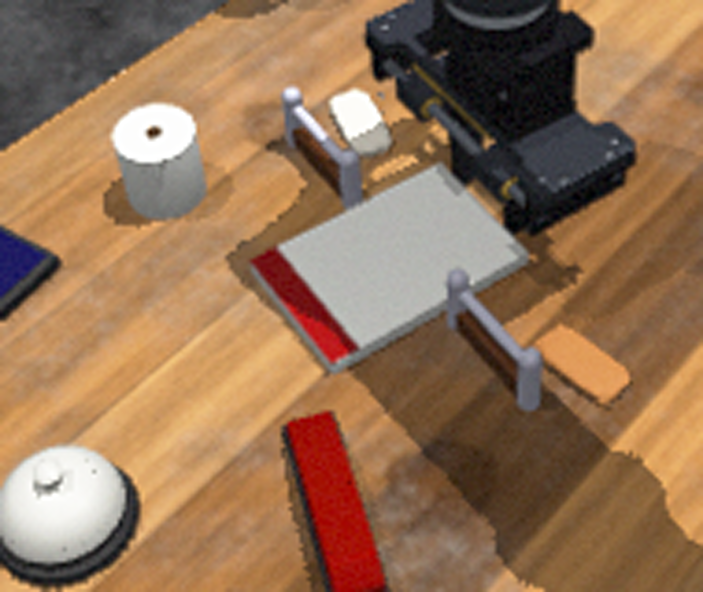

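The pad is half way through and straight, with its front corners at crop pixels (252,262) and (335,368). The stapler's nearest corner is at about (285,425). Before going on I'll check the lateral clearance.

```bash
python3 - <<'E'
from h import *
s=lambda a:np.array(a)/3.7+[179.6,159.6]
corners(s([(252,262),(335,368),(527,255),(440,166)]))
print("stapler top corners",(ray("scene",s([(285,425),(332,412)]),.034)[:,:2]*1000).round())
print("roll",(ray("scene",s([(157,133)]),.057)[:,:2]*1000).round(),"bell",(ray("scene",s([(65,560)]),0)[:,:2]*1000).round())
E
```

```text
[[569.7, 188.0], [468.5, 188.8], [470.4, 41.6], [568.4, 41.8]] centre [519.3 115. ] yaw 90.1
stapler top corners [[438. 239.]
 [430. 213.]]
roll [[666. 198.]] bell [[455. 372.]]
```

```bash
python3 -m pendant '[{"tx":0.19,"ty":0,"tz":0,"spin":0,"claw":0.45},{"tx":0.19,"ty":0,"tz":0,"spin":0,"claw":0.45},{"tx":0.19,"ty":0,"tz":0,"spin":0,"claw":0.45},{"tx":0.19,"ty":0,"tz":0,"spin":0,"claw":0.45},{"tx":0.19,"ty":0,"tz":0,"spin":0,"claw":0.45},{"tx":0.19,"ty":0,"tz":0,"spin":0,"claw":0.45},{"tx":0.19,"ty":0,"tz":0,"spin":0,"claw":0.45},{"tx":0.19,"ty":0,"tz":0,"spin":0,"claw":0.45},{"tx":0.19,"ty":0,"tz":0,"spin":0,"claw":0.45},{"tx":0.15,"ty":0,"tz":0,"spin":0,"claw":0.45}]'
python3 -m pendant '[{"tx":0,"ty":0,"tz":0,"spin":0,"claw":0.45},{"tx":-0.2,"ty":0,"tz":0,"spin":0,"claw":0.45},{"tx":-0.2,"ty":0,"tz":0,"spin":0,"claw":0.45},{"tx":0,"ty":0,"tz":-0.5,"spin":0,"claw":0.45},{"tx":0,"ty":0,"tz":-0.8,"spin":0,"claw":0.45},{"tx":0,"ty":0,"tz":-0.8,"spin":0,"claw":0.45},{"tx":-0.8,"ty":0,"tz":-0.8,"spin":0,"claw":0.45},{"tx":-0.8,"ty":0,"tz":-0.8,"spin":0,"claw":0.45},{"tx":-0.8,"ty":0,"tz":0,"spin":0,"claw":0.45},{"tx":0,"ty":0,"tz":0,"spin":0,"claw":0.45}]'
python3 - <<'E'
from h import *
im=cams.read_camera("scene");print(pad(im,"scene",(.521,.21)))
cv2.imwrite("pics/c5.png",cv2.resize(im[160:340,150:370,::-1],None,fx=3.3,fy=3.3,interpolation=cv2.INTER_CUBIC))
E
```

```text
time_s: 10.0
tool_pos: [0.5237, 0.122, 0.022]
tool_rot: [-180.0, 0.0, 90.0]
force: [-0.5, 0.4, -0.5]
grip_width: 0.0479
grasp_force: 0.3
time_s: 11.25
tool_pos: [0.5233, -0.0243, 0.2074]
tool_rot: [180.0, 0.1, 89.4]
force: [0.8, -0.1, -0.8]
grip_width: 0.0478
grasp_force: 0.0
(521.5, 210.2, 90.0, (149, 102), array([521.1, 274.7]))
```

View pics/c5.png

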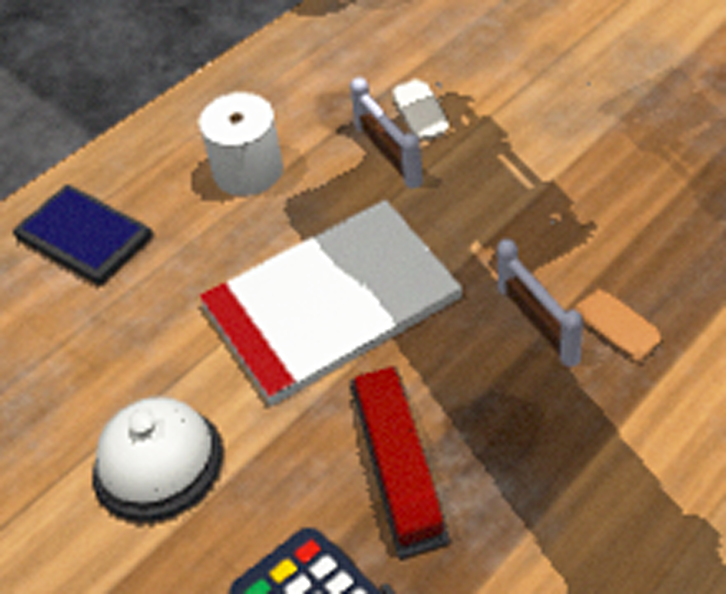

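The pad lies wholly past the rail, from (202,298) at its red end to (460,290) at the rear. Its centre is about 107 mm past the rail, it is square and in line with the gap, and nothing else has been disturbed. The arm is clear.

```bash
python3 -c "
from cell import env
print(env.sign_off())"
```

```text
the job is handed in; nothing more can be done
None
```

The order pad was pushed flat through the gap and lies square and in line about 107 mm past the rail, with nothing else disturbed; the job is handed in, but the sign-off returned no verdict.

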